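# Vend a toy capsule and open the pay-out drawer

## Task

Vend one toy capsule from the dispenser on the shop counter: turn the lever knob on its top clockwise all the way to its stop, hold it there a moment, then let go so that it springs back and the capsule has dropped into the shut drawer below. Only then pull the drawer out to its stop, so that the capsule lies in the open drawer, and let go of it. Leave the other toys on the counter where they are.

Things in the scene. Friction and masses are not known exactly. Their poses are not given: they have to be found in the camera images.
- machine: Capsule dispenser fixed to the counter, drawer side (-x) turned to the world's -y, more or less. White base with a dark steel deck, x -120 to 95 mm, y -90 to 90 mm, 77 mm high; on it a clear square housing x -95 to 65, y -80 to 80 mm, top 130 mm above the counter. Origin: on the counter under the machine; x to the machine's back, z up.
- knob (a joint): Angle of the black lever knob on top about a vertical axis: 0 at rest, 1.3 rad at its stop, growing clockwise from above. A spring drives it back to 0 (0.08 N m at rest, 0.27 N m at the stop; 5 N at 50 mm); let go, it returns in under half a second. It turns a wheel of pockets in the housing; the capsule falls through a hole in the wheel's floor shortly before the stop.
- knob_hub (a point): Point on the knob's vertical axis, at the top of its round hub (hub 34 mm across), 173.5 mm above the counter; 15 mm in front (-x) of the machine's origin, y = 0.
- lever_tip (a point): Top of the lever's end, 64 mm from the knob axis, 173 mm up; turns with the knob. The lever is one upright radial blade 12 mm thick (round end 18 mm), from the hub to 73 mm, from 139 to 172 mm above the counter. At rest it points 37 degrees from the machine's -x towards its -y; at the stop as far towards +y. Push its flat side with closed fingers, or grasp it.
- tray (a joint): How far the drawer is out: 0 shut, 0.10 m at its stop; it slides along the machine's -x. About 1.5 N of friction; it stays where it is left. At the start it may be up to 10 mm ajar.
- tray_handle (a point): Middle of the drawer's handle: a level round bar 12 mm thick, 90 mm long along the machine's y, 45 mm above the counter, on the machine's centre line (y = 0), its axis 46 mm in front of the drawer front. It moves with the drawer. Can be pinched from above, one finger between the bar and the drawer front, or hooked.
- tray_in (a point): Middle of the drawer's inner floor, 13 mm above the counter; axes as the machine's. The inside measures 120 mm (x) by 152 mm (y), walls 39 mm high. Moves with the drawer.
- capsule: The capsule to vend: white plastic ball 40 mm across with a grey seam, about 30 g. Origin: its centre. It starts inside the clear housing, in the wheel's pocket (two other capsules in the wheel are stock and stay there).
- horse: Bystander: wooden toy horse on a wheeled board, 100 mm long, 115 mm high. Origin: middle of its underside.
- wagon: Bystander: open wooden toy wagon, 110 mm long, 76 mm wide, 57 mm high. Origin: middle of its underside.
- block: Bystander: wooden toy block, 50 mm cube. Origin: middle of its underside.

How it is judged:
On the way, in this order (a step that is already met when the one before it is completed fails the run):
1. the knob is turned to its stop while the drawer is still shut (value of joint knob above 1.24 rad and value of joint tray below 0.03 m), for 0.2 s.
2. the knob has sprung back and the capsule lies in the drawer, which is still shut (value of joint knob below 0.1 rad and value of joint tray below 0.03 m and x of capsule in the frame of tray_in between -0.062 and 0.062 m and y of capsule in the frame of tray_in between -0.078 and 0.078 m and z of capsule in the frame of tray_in between 0.005 and 0.035 m), for 0.2 s.
3. the drawer is pulled out to its stop (value of joint tray above 0.093 m), for 0.2 s.
At the end, for the whole second after the job is handed in: The knob is back at rest (within 0.1 rad), the drawer is out to its stop (within 7 mm), the capsule lies at rest in the drawer, and each of the three other toys is within 30 mm of where it stood (value of joint knob below 0.1 rad and value of joint tray above 0.093 m and linear speed of capsule below 0.03 m/s and x of capsule in the frame of tray_in between -0.062 and 0.062 m and y of capsule in the frame of tray_in between -0.078 and 0.078 m and z of capsule in the frame of tray_in between 0.005 and 0.035 m and distance of each of horse, wagon, block from where it was at the start of the episode below 0.03 m); the robot touches nothing.
It fails at once if another toy on the counter is shoved more than 30 mm or knocked over (distance of any of horse, wagon, block from where it was at the start of the episode above 0.03 m or angle between any of horse, wagon, block's own z axis and vertical above 0.6 rad).
It also fails if it takes over 54 s, if anything falls off the work surface, if the arm or the gripper's body presses on something with over 40 N, if the wrist force passes 120 N, or if a joint passes its speed limit or range.

## Robot

A 6-joint arm with a two-finger parallel gripper is mounted at the origin on the work surface. World frame = base frame: x ahead of the robot, y to its left, z up, the work surface at z = 0. Lengths are in m, angles in rad, forces in N, time in s.
With the tool pointing down it reaches from about 0.375 to 0.925 m from the base axis. Payload 5.7 kg.
Tool frame: the origin (TCP) lies at the centre of the arm's flange, where the gripper is bolted on; the fingertips stand 173 mm ahead of it and the grasp point (between the pads) lies 155 mm ahead of it; z points along the fingers, y is the line along which they close (so a half turn about z gives the same grasp; the last joint's range is limited). The gripper opens to 85 mm and grips with 20 to 120 N. Pads are 22 mm wide; open, the fingers measure 114 mm over their backs; the gripper's body (76 mm by 85 mm) begins 54 mm behind the grasp point. The pads swing forward as they close: fully open they stand 13 mm farther back than shut.
Start: joints at [0.992, 0.359, 1.51, -0, 1.272, -0.115], TCP at [0.268, 0.537, 0.405] pointing down, gripper open.
Joint ranges: [-2.97, 2.97], [-1.01, 2.36], [0.21, 2.38], [-0.96, 4.11], [0.2, 2.71], [-2.98, 2.98]. Speed limits (rad/s): [2.39, 2.39, 3.14, 3.14, 3.14, 3.14].

## Interface

Orientations are given as a unit quaternion [w, x, y, z].
In Python, from workcell import readout, eyes, order gives the robot as it stands.
- The arm moves only by the tool servo_tool, never from a script. Its argument "rows" is text: rows parted by semicolons, each of 7 numbers parted by spaces: the finger opening in mm, from 0 to 85.4, then the shift along the tool's x, y, z normalised to -1 to 1, where 1 is 50 mm, then the turn, a rotation vector about the tool's x, y, z normalised to -1 to 1, where 1 is 6 degrees. In form: jaw dx dy dz rx ry rz; .... A call has exactly 10 rows; each row shifts and turns the commanded pose from where the row before left it, along the tool's axes as they then stand; what a row does not reach is not made up. A row lasts 1/8 s, in which the tool goes at most 62.5 mm and 10.7 degrees, less where a joint would pass 70% of its speed; a pose out of reach is approached as far as the arm can. A call with a number of a shift or a turn outside -1 to 1 is refused whole. A call with a gripper value outside its range is refused whole. The fingers move at their own pace and stop on an object; "squeeze" is the grip in N (left out, the last holds). Time passes only in rows, so rows that do not move let the fingers close, or fill a call up. It gives the time, the measured TCP pose, the force, the opening and the grip force at its end, in the units of the state.
- readout.state(): the state, without advancing time (a new reading comes with each control period).
- eyes.grab_frame(name): name is "scene" or "side" or "wrist"; returns the picture (384x512x3 uint8, blue, green, red); there is no depth.
- eyes.get_calibration(name): a dict with "camera_matrix" (3x3 intrinsics, pixels), "distortion" ([k1, k2, p1, p2, k3] as OpenCV has them; the pictures are not rectified), "rvec" (rotation vector, rad) and "tvec" (3), from world to camera coordinates, as OpenCV has them. Camera axes: x right, y down, z forward; pixel columns grow to the right and rows downward; lengths in m; the calibration is good to about 2 mm. A picture is of the moment at which its call begins: read the wrist's pose just before it. get_calibration takes no time and is no camera call; for the wrist camera it gives the pose at the moment of the call.
- order.hand_in(): hands the job in; it is judged then, once.
Trained networks look in the newest picture that a camera, given by its name, has taken for a name from the list of things; names that differ only in an ending like _2 or _b are one class to them, and where a whole thing is asked for, a point or a joint stands for the part that bears it (a point fixed in the world has none). Each returns a list of dicts, best first, with "score" (0 to 1); they miss things now and then, are a little off and sometimes report something else, mostly with a low value. They report only what shows in the picture. A call takes as long as a camera call.
- eyes.look_for(camera, label): "bbox" ([left, top, width, height] in pixels, round what is visible of it).
- eyes.silhouettes(camera, label): "region" (384x512 bool, what is visible of it) and "bbox" ([left, top, width, height] in pixels, round what is visible of it).
- eyes.pinpoint(camera, label): "pixel" ([row, column] in pixels: a listed point, or the origin of a listed thing).
The state is a dict: "clock": time; "joints": joint angles; "dq": joint speeds; "joint_efforts": joint torques, N m; "ee_pos": TCP position; "orientation": TCP orientation; "wrist_force": force on the tool from outside, world axes, zero at the start; "wrist_torque": the same for the moment, N m; "gripper_width": opening from 0.0 (shut) to 1.0 (fully open); "gripper_force": force on a finger pad.
Only numpy, scipy, OpenCV 4.12 (cv2) and the standard library are available. Lean on these libraries where they do the work, as an engineer would, in place of code of your own. Each camera call takes 0.05 s, during which the arm holds its last target. There are 200 camera calls.

## Working session

There is one attempt and no reset: what is moved stays moved. The work goes in short steps, Python scripts to look and compute and a tool call to move; the robot and the scene stay as the last step left them, time stands still between calls to the robot, and variables do not carry over. Pictures are saved under pics/ and viewed, at most 10 in all, crops included, and the job is handed in when it is done.

Besides the shell and the picture viewer there is one more tool, called after ">>>" by a JSON object that holds its "name" and its "arguments". servo_tool: Moves the arm, as the interface text tells. Its arguments: {"type":"object","properties":{"rows":{"type":"string"},"squeeze":{"type":"number"}},"required":["rows"]}

```bash
mkdir -p pics; ls
cat > h.py <<'E'
import numpy as np, cv2
from workcell import readout, eyes, order
from scipy.spatial.transform import Rotation as R
def cal(n):
    c=eyes.get_calibration(n); Rm=cv2.Rodrigues(np.array(c["rvec"],float))[0]
    return np.array(c["camera_matrix"],float),np.array(c["distortion"],float),Rm,np.array(c["tvec"],float).ravel()
def at_z(n,rc,z):
    K,D,Rm,t=cal(n)
    p=cv2.undistortPoints(np.array([[[rc[1],rc[0]]]],float),K,D)[0,0]
    d=Rm.T@np.array([p[0],p[1],1]); o=-Rm.T@t
    return o+d*(z-o[2])/d[2]
def proj(n,P):
    K,D,Rm,t=cal(n)
    return cv2.projectPoints(np.array(P,float).reshape(-1,1,3),cv2.Rodrigues(Rm)[0],t,K,D)[0].reshape(-1,2)
E
python3 - <<'E'
from h import *
np.set_printoptions(precision=4,suppress=True)
s=readout.state();print(s["clock"],s["ee_pos"],s["orientation"],s["wrist_force"])
ims=[]
Z=dict(knob_hub=.1735,lever_tip=.173,tray_handle=.045,machine=0,horse=0,wagon=0,block=0)
for n in("scene","side"):
    ims.append(eyes.grab_frame(n))
    for l,z in Z.items():
        for r in eyes.pinpoint(n,l)[:1]: print(n,l,r["score"],np.array(r["pixel"]),at_z(n,r["pixel"],z))
for n,i in zip(("scene","side"),ims): cv2.imwrite(f"pics/{n}0.png",i)
cv2.imwrite("pics/both0.png",cv2.resize(np.vstack(ims),(800,1200))[:, :] if 0 else cv2.resize(np.hstack(ims),(800,300)))
E
```

```text
pics
0.0 [0.2682 0.5363 0.4038] [-0.0003  0.2298  0.9732 -0.0009] [-0.1126  0.8377  0.338 ]
scene knob_hub 0.55 [238.8 257.2] [0.7658 0.1182 0.1735]
scene lever_tip 0.51 [211.7 267.9] [0.671  0.0897 0.173 ]
scene tray_handle 0.71 [248.4 226.6] [0.7667 0.0114 0.045 ]
scene machine 0.9 [232.7 279.2] [0.5989 0.091  0.    ]
scene horse 0.97 [299.  377.2] [0.6382 0.4423 0.    ]
scene wagon 0.87 [153.7 185.5] [ 0.4876 -0.3912  0.    ]
scene block 0.79 [219.1 357.8] [0.4056 0.271  0.    ]
side knob_hub 0.84 [193.6 236.9] [0.6103 0.0655 0.1735]
side lever_tip 0.87 [196.3 210.6] [0.6642 0.1015 0.173 ]
side tray_handle 0.68 [189.1 205.5] [0.7602 0.0036 0.045 ]
side machine 0.81 [239.3 245.4] [0.5861 0.0799 0.    ]
side horse 0.6 [358.6 149.8] [0.6299 0.4541 0.    ]
side wagon 0.73 [148.1 336.5] [ 0.4783 -0.3871  0.    ]
side block 0.6 [353.7 148.2] [0.6397 0.4473 0.    ]
```

View pics/scene0.png

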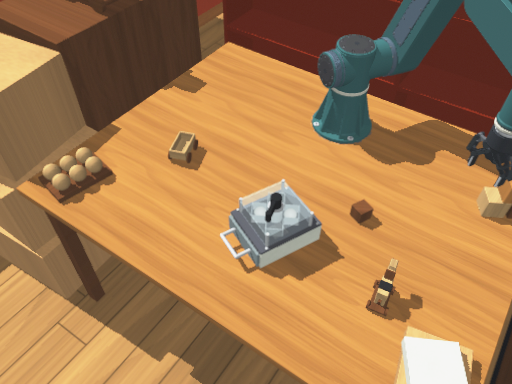

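View pics/side0.png

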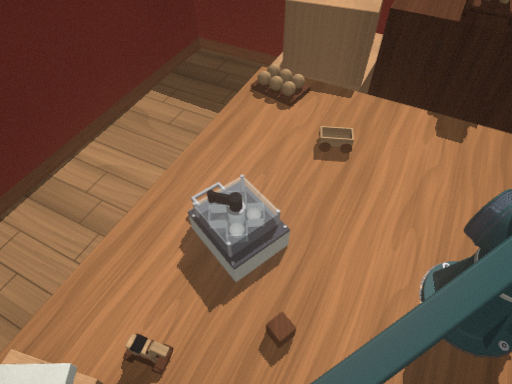

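The scene view shows the machine at about (270,225), with its handle bar running (222,236)-(240,257) and the lever from the hub at ~(277,199) to ~(268,217). In the side view the hub is at ~(236,202) and the tip at ~(210,198). The networks' hub point in the scene view looks wrong, so I'll fit the pose on enlarged crops.

Run:
```python
import cv2,numpy as np
a=cv2.imread("pics/scene0.png")[175:275,215:330]; b=cv2.imread("pics/side0.png")[172:287,180:295]
f=6
a=cv2.resize(a,None,fx=3.45,fy=3.45*1,interpolation=cv2.INTER_CUBIC); b=cv2.resize(b,None,fx=3.45,fy=3.45,interpolation=cv2.INTER_CUBIC)
c=np.zeros((400,800,3),np.uint8); c[:a.shape[0],:a.shape[1]]=a; c[:b.shape[0],400:400+b.shape[1]]=b
cv2.imwrite("pics/crop0.png",c)
```

```text
(no output)
```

View pics/crop0.png

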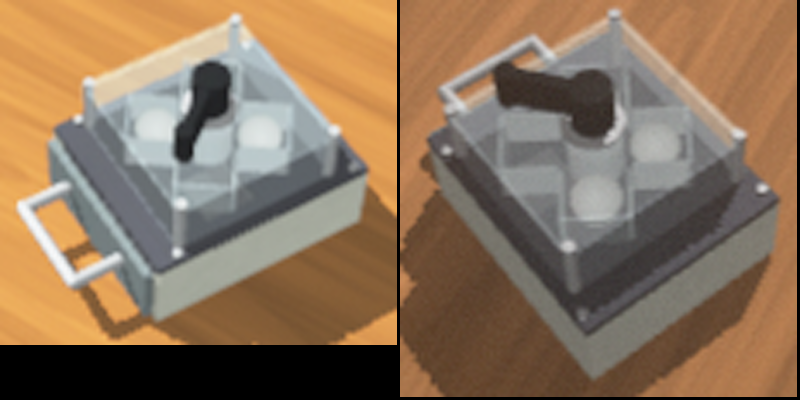

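The crop shows clear deck and housing corners in both views, which I'll use for a least-squares fit of x, y, yaw and drawer offset.

```bash
cat > fit.py <<'E'
from h import *
from scipy.optimize import least_squares
np.set_printoptions(precision=4,suppress=True)
A={"scene":[((153,272),(-120,-90,77)),((368,168),(95,-90,77)),((57,128),(-120,90,77)),((153,320),(-120,-90,0)),((360,222),(95,-90,0)),((89,85),(-95,80,130)),((235,18),(65,80,130)),((335,130),(65,-80,130)),((180,202),(-95,-80,130)),((211,75),(-15,0,173.5))],
"side":[((430,140),(-120,-90,77)),((585,332),(95,-90,77)),((778,200),(95,90,77)),((593,380),(95,-90,0)),((568,245),(65,-80,130)),((740,134),(65,80,130)),((615,14),(-95,80,130)),((592,82),(-15,0,173.5))]}
def px(n,u): return (215+u[0]/3.45,175+u[1]/3.45) if n=="scene" else (180+(u[0]-400)/3.45,172+u[1]/3.45)
def W(p,P):
    c,s=np.cos(p[2]),np.sin(p[2]); P=np.array(P)/1000
    return np.c_[p[0]+c*P[:,0]-s*P[:,1],p[1]+s*P[:,0]+c*P[:,1],P[:,2]]
def res(p):
    return np.concatenate([(proj(n,W(p,[b for a,b in L]))-np.array([px(n,a) for a,b in L])).ravel() for n,L in A.items()])
f=least_squares(res,[.592,.085,np.arctan2(.4,-.9)],loss="soft_l1",x_scale=[.1,.1,1])
p=f.x;print(p,np.degrees(p[2]));print(res(p).reshape(-1,2).round(1).tolist())
ang=np.radians(37)
tip=[-15-64*np.cos(ang),-64*np.sin(ang),173]
print("hub",W(p,[[-15,0,173.5]]),"tip",W(p,[tip]), "scene px",proj("scene",W(p,[tip])))
h=[at_z("scene",px("scene",u)[::-1],.045) for u in((24,207),(72,280))]+[at_z("side",px("side",u)[::-1],.045) for u in((447,95),(537,42))]
c,s=np.cos(p[2]),np.sin(p[2])
for q in h: d=q[:2]-p[:2];print("handle end",q,"machine",c*d[0]+s*d[1],-s*d[0]+c*d[1])
E
python3 fit.py
```

```text
[0.596  0.0834 2.7082] 155.17074372393597
[[1.0, -0.6], [-0.1, -0.4], [-1.4, -0.8], [0.6, 0.4], [-0.7, -0.7], [-2.3, -0.8], [0.2, -0.7], [1.2, 1.0], [-0.7, 2.4], [-0.2, -0.5], [-1.2, -0.8], [0.0, 0.0], [0.3, -0.8], [-0.4, 0.1], [-0.5, 3.1], [1.7, 0.9], [0.1, -1.1], [-0.8, 1.2]]
hub [[0.6096 0.0771 0.1735]] tip [[0.6722 0.0906 0.173 ]] scene px [[267.9506 212.1206]]
handle end [ 0.7354 -0.0298  0.045 ] machine -0.17402974872182486 0.0442471321515209
handle end [0.7733 0.05   0.045 ] machine -0.17492940006605734 -0.044107580595652146
handle end [0.7698 0.0526 0.045 ] machine -0.17066421809930718 -0.04500554402785381
handle end [ 0.7322 -0.032   0.045 ] machine -0.1721096176009334 0.04757539420195228
```

>>> {"name": "servo_tool", "arguments": {"rows": "0 -0.87 -0.32 0 0 0 0;0 -0.87 -0.32 0 0 0 0;0 -0.87 -0.32 0 0 0 0;0 -0.87 -0.32 0 0 0 0;0 -0.87 -0.32 0 0 0 0;0 -0.87 -0.32 0 0 0 0;0 -0.87 -0.32 0 0 0 0;0 -0.87 -0.32 0 0 0 0;0 -0.87 -0.32 0 0 0 0;0 -0.87 -0.32 0 0 0 0", "squeeze": 60}}

```text
clock: 2.05
ee_pos: [0.5868, 0.1977, 0.4048]
orientation: [0.0, 0.23, 0.973, 0.0]
wrist_force: [0.9, 0.6, -0.3]
gripper_width: -0.002
gripper_force: 0.0
```

>>> {"name": "servo_tool", "arguments": {"rows": "0 -0.87 -0.32 0 0 0 0;0 -0.87 -0.32 0 0 0 0;0 0 0 0 0 0 1;0 0 0 0 0 0 1;0 0 0 0 0 0 1;0 0 0 0 0 0 1;0 0 0 0 0 0 1;0 0 0 0 0 0 1;0 0 0 0 0 0 1;0 0 0 0 0 0 1"}}

```text
clock: 3.3
ee_pos: [0.6494, 0.1314, 0.4046]
orientation: [-0.0, 0.607, 0.795, -0.0]
wrist_force: [-0.2, -0.1, 0.4]
gripper_width: 0.0
gripper_force: 0.0
```

```bash
cat >> h.py <<'E'
def goto(P,yaw_x=None):
    "shift in tool axes (norm) to reach world TCP P; turn about z (norm) to bring tool x to world angle yaw_x deg"
    s=readout.state(); w,x,y,z=s["orientation"]; M=R.from_quat([x,y,z,w]).as_matrix()
    a=np.degrees(np.arctan2(M[1,0],M[0,0]))
    print("clock",s["clock"],"pos",np.round(s["ee_pos"],4),"xang",round(a,2),"tilt",np.round(M[:,2],4),"F",np.round(s["wrist_force"],1),"w",s["gripper_width"])
    if P is not None: print("shift norm",np.round(M.T@(np.array(P)-s["ee_pos"])/.05,3),"turn",None if yaw_x is None else (a-yaw_x)/6)
E
python3 - <<'E'
from h import *
goto([.6515,.1292,.404],102.2)
E
```

```text
clock 3.3 pos [0.6494 0.1314 0.4046] xang 105.23 tilt [-2.e-04 -1.e-04 -1.e+00] F [-0.2 -0.1  0.4] w 3.8404327449900305e-05
shift norm [-0.053  0.03   0.012] turn 0.5042873291580415
```

>>> {"name": "servo_tool", "arguments": {"rows": "0 -0.05 0.03 0 0 0 0.5;0 0 0 0.43 0 0 0;0 0 0 0.43 0 0 0;0 0 0 0.43 0 0 0;0 0 0 0.43 0 0 0;0 0 0 0 0 0 0;0 0 0 0 0 0 0;0 0 0 0 0 0 0;0 0 0 0 0 0 0;0 0 0 0 0 0 0"}}

```text
clock: 4.55
ee_pos: [0.6516, 0.1294, 0.3192]
orientation: [0.0, 0.626, 0.779, 0.0]
wrist_force: [0.2, 0.2, -0.5]
gripper_width: -0.001
gripper_force: 0.0
```

Run:
```python
from h import *
goto([.6515,.1292,.318],102.2)
a=eyes.grab_frame("scene")[140:260,200:340]; b=eyes.grab_frame("side")[120:260,160:300]
c=np.zeros((400,800,3),np.uint8)
for i,m in enumerate((a,b)):
    m=cv2.resize(m,None,fx=2.85,fy=2.85,interpolation=cv2.INTER_CUBIC); c[:m.shape[0],400*i:400*i+m.shape[1]]=m
cv2.imwrite("pics/c1.png",c)
```

```text
clock 4.55 pos [0.6516 0.1294 0.3192] xang 102.42 tilt [ 7.e-04  0.e+00 -1.e+00] F [ 0.2  0.2 -0.5] w -0.0007723715038578133
shift norm [-0.003 -0.002  0.024] turn 0.03713392615003149
```

View pics/c1.png

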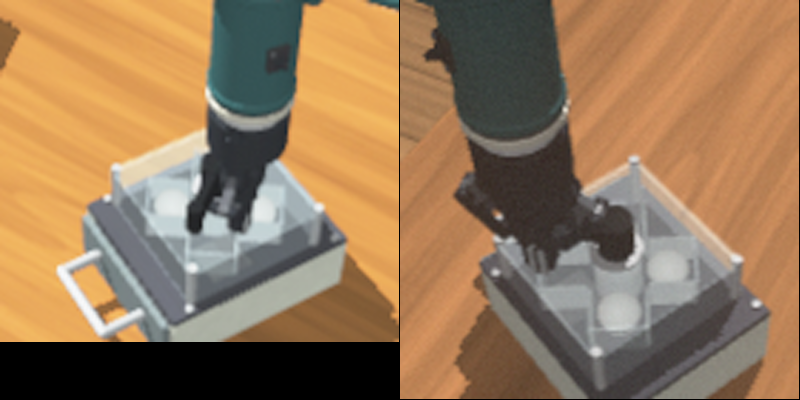

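The picture shows the closed fingers on the lever's +y side at the right height, with a gap to the lever. Next is contact, then the arc.

>>> {"name": "servo_tool", "arguments": {"rows": "0 -0.25 0 0 0 0 0;0 -0.25 0 0 0 0 0;0 -0.11 0.03 0 0 0 1;0 -0.11 0.03 0 0 0 1;0 -0.11 0.03 0 0 0 1;0 -0.11 0.03 0 0 0 1;0 -0.11 0.03 0 0 0 1;0 -0.11 0.03 0 0 0 1;0 -0.11 0.03 0 0 0 1;0 -0.11 0.03 0 0 0 1"}}

```text
clock: 5.9
ee_pos: [0.6623, 0.0606, 0.3187]
orientation: [-0.001, 0.89, 0.455, 0.001]
wrist_force: [0.6, 4.0, 0.7]
gripper_width: -0.002
gripper_force: 2.1
```

```bash
cat > k.py <<'E'
from h import *
def rel():
    s=readout.state(); w,x,y,z=s["orientation"]; M=R.from_quat([x,y,z,w]).as_matrix()
    v=np.array(s["ee_pos"])-[.6096,.0771,0]; v[2]=0
    print("off,rad mm",(M.T@v)[:2]*1000,"lever est world ang",np.degrees(np.arctan2(M[1,1],M[0,1])),"F tool",M.T@np.array(s["wrist_force"]))
rel(); goto(None)
E
python3 k.py
```

```text
off,rad mm [17.42579623 52.36209502] lever est world ang -35.817654924713736 F tool [ 3.590805   -1.84120492 -0.66029007]
clock 5.9 pos [0.6623 0.0606 0.3187] xang 54.18 tilt [ 4.0e-04  1.7e-03 -1.0e+00] F [0.6 4.  0.7] w -0.0021330750819679436
```

>>> {"name": "servo_tool", "arguments": {"rows": "0 -0.11 0.03 0 0 0 1;0 -0.11 0.03 0 0 0 1;0 -0.11 0.03 0 0 0 1;0 -0.11 0.03 0 0 0 1;0 -0.05 0.01 0 0 0 0.4;0 -0.04 0 0 0 0 0;0 0 0 0 0 0 0;0 0 0 0 0 0 0;0 0 0 0 0 0 0;0 0 0 0 0 0 0"}}

```text
clock: 7.15
ee_pos: [0.6488, 0.0386, 0.3189]
orientation: [-0.001, 0.97, 0.242, 0.002]
wrist_force: [5.6, 5.2, -3.9]
gripper_width: -0.001
gripper_force: 3.7
```

```bash
python3 k.py
```

```text
off,rad mm [16.5714293  52.34225931] lever est world ang -62.02784261612084 F tool [ 7.35038532 -1.96034879  3.89122931]
clock 7.15 pos [0.6488 0.0386 0.3189] xang 27.97 tilt [ 0.0041  0.0023 -1.    ] F [ 5.6  5.2 -3.9] w -0.0009902226640084505
```

>>> {"name": "servo_tool", "arguments": {"rows": "0 -0.04 0 0 0 0 0;0 -0.04 0 0 0 0 0;0 0 0 0 0 0 0;0 0 0 0 0 0 0;0 0 0 0 0 0 0;0 0 0 0 0 0 0;0 0 0 0 0 0 0;0 0 0 0 0 0 0;0 0 0 0 0 0 0;0 0 0 0 0 0 0"}}

```text
clock: 8.4
ee_pos: [0.6474, 0.038, 0.319]
orientation: [-0.001, 0.97, 0.242, 0.006]
wrist_force: [13.7, 11.0, -10.3]
gripper_width: -0.0
gripper_force: 8.8
```

```bash
python3 k.py
```

```text
off,rad mm [15.02528011 52.29086719] lever est world ang -62.04624226091414 F tool [17.09183062 -3.27607938 10.50153123]
clock 8.4 pos [0.6474 0.038  0.319 ] xang 27.95 tilt [ 0.0103  0.0049 -0.9999] F [ 13.7  11.  -10.3] w -0.00033848352942734
```

The force is rising to 17 N, so the knob is at its stop. Now back off slightly and lift to release.

>>> {"name": "servo_tool", "arguments": {"rows": "0 0.1 0 0 0 0 0;0 0 0 -0.5 0 0 0;0 0 0 -0.9 0 0 0;0 0 0 -0.4 0 0 0;0 0 0 0 0 0 0;0 0 0 0 0 0 0;0 0 0 0 0 0 0;0 0 0 0 0 0 0;0 0 0 0 0 0 0;0 0 0 0 0 0 0"}}

```text
clock: 9.65
ee_pos: [0.6482, 0.0391, 0.4085]
orientation: [0.0, 0.97, 0.242, -0.0]
wrist_force: [0.2, -0.1, -0.8]
gripper_width: -0.002
gripper_force: 0.0
```

Run:
```python
from h import *
import k
c=np.zeros((500,800,3),np.uint8)
for i,(n,r0,c0) in enumerate((("scene",150,205),("side",140,165))):
    m=eyes.grab_frame(n)[r0:r0+140,c0:c0+140]
    for l in ("capsule","lever_tip","tray_handle"):
        for r in eyes.pinpoint(n,l)[:3]: print(n,l,r["score"],r["pixel"], at_z(n,r["pixel"],{"capsule":.033,"lever_tip":.173}.get(l,.045)))
    m=cv2.resize(m,None,fx=2.85,fy=2.85,interpolation=cv2.INTER_CUBIC); c[:m.shape[0],400*i:400*i+m.shape[1]]=m
cv2.imwrite("pics/c2.png",c[:400])
```

```text
off,rad mm [16.16677554 51.68329276] lever est world ang -61.96910896568408 F tool [0.16137809 0.19569333 0.76065754]
clock 9.65 pos [0.6482 0.0391 0.4085] xang 28.03 tilt [-3.e-04 -1.e-04 -1.e+00] F [ 0.2 -0.1 -0.8] w -0.002421283837657276
scene capsule 0.27 [246.2, 229.4] [0.74903613 0.00791953 0.033     ]
scene capsule 0.19 [236.7, 259.0] [0.66917993 0.06083014 0.033     ]
scene lever_tip 0.71 [211.8, 267.8] [0.67146264 0.08963459 0.173     ]
scene tray_handle 0.94 [248.0, 228.5] [0.76240355 0.01510247 0.045     ]
side lever_tip 0.72 [196.1, 210.2] [0.66543823 0.10144635 0.173     ]
side tray_handle 0.69 [189.4, 205.3] [0.76008547 0.00480555 0.045     ]
```

View pics/c2.png

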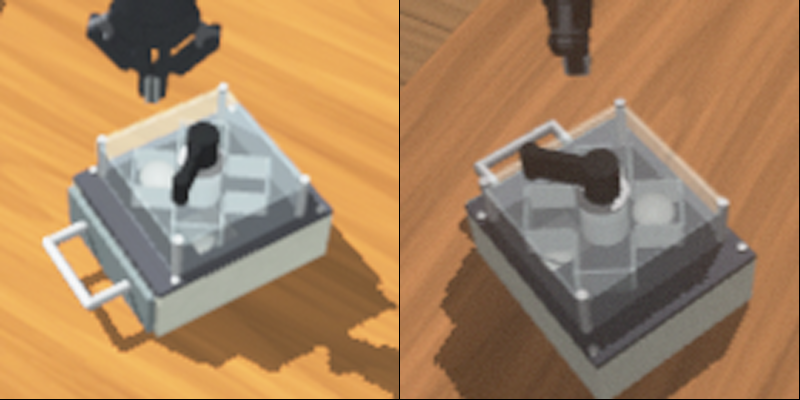

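The lever is back at rest. The ball that was in one pocket is gone, and a sliver shows lower down through the floor hole, at scene (276,233) and side (221,230). I'll triangulate it.

Run:
```python
from h import *
np.set_printoptions(precision=4,suppress=True)
Pm=[];pts=[]
for n,q in(("scene",(276,233.5)),("side",(221,230.5))):
    K,D,Rm,t=cal(n);Pm.append(np.c_[Rm,t]);pts.append(cv2.undistortPoints(np.array([[q]],float),K,D).reshape(2,1))
X=cv2.triangulatePoints(Pm[0],Pm[1],*pts).ravel();X=X[:3]/X[3];print(X)
p=[.596,.0834,2.7082];d=X[:2]-p[:2];c,s=np.cos(p[2]),np.sin(p[2]);print("machine",c*d[0]+s*d[1],-s*d[0]+c*d[1])
# handle and targets
for hx in(.173,): 
    H=np.array([p[0]-hx*c,p[1]-hx*s]);print("handle",H,"front dir",-c,-s)
goto([H[0],H[1],.405],65.17)
```

```text
[0.6419 0.1072 0.0497]
machine -0.031652454862579206 -0.0408373832202027
handle [0.753  0.0107] front dir 0.9075462230260768 -0.4199522033173566
clock 10.05 pos [0.6482 0.039  0.4087] xang 28.03 tilt [ 0.     -0.0001 -1.    ] F [-0.4  0.1 -0. ] w -0.001036507365209405
shift norm [1.585 1.485 0.075] turn -6.190272400575831
```

The point is at z≈0.05, which matches the top of a ball on the drawer floor (13+40 mm). Capsule delivered; on to the handle.

>>> {"name": "servo_tool", "arguments": {"rows": "42 0.53 0.5 0 0 0 0;42 0.53 0.5 0 0 0 0;42 0.53 0.49 0 0 0 0;42 0 0 0 0 0 -1;42 0 0 0 0 0 -1;42 0 0 0 0 0 -1;42 0 0 0 0 0 -1;42 0 0 0 0 0 -1;42 0 0 0 0 0 -1;42 0 0 0 0 0 -0.2"}}

```text
clock: 11.3
ee_pos: [0.7533, 0.0106, 0.4086]
orientation: [-0.0, 0.842, 0.539, -0.0]
wrist_force: [0.6, -0.5, -0.1]
gripper_width: 0.493
gripper_force: 0.0
```

>>> {"name": "servo_tool", "arguments": {"rows": "42 0 0 0.5 0 0 0;42 0 0 0.5 0 0 0;42 0 0 0.5 0 0 0;42 0 0 0.5 0 0 0;42 0 0 0.3 0 0 0;42 0 0 0 0 0 0;42 0 0 0 0 0 0;42 0 0 0 0 0 0;42 0 0 0 0 0 0;42 0 0 0 0 0 0"}}

```text
clock: 12.55
ee_pos: [0.7534, 0.0106, 0.2941]
orientation: [0.0, 0.842, 0.539, 0.0]
wrist_force: [0.1, -0.0, 0.3]
gripper_width: 0.491
gripper_force: 0.0
```

Run:
```python
from h import *
goto([.753,.0107,.2],65.17)
c=np.zeros((400,800,3),np.uint8)
for i,(n,r0,c0) in enumerate((("scene",170,175),("side",110,140))):
    m=eyes.grab_frame(n)[r0:r0+110,c0:c0+110]
    m=cv2.resize(m,None,fx=3.6,fy=3.6,interpolation=cv2.INTER_CUBIC); c[:m.shape[0],400*i:400*i+m.shape[1]]=m
cv2.imwrite("pics/c3.png",c)
```

```text
clock 12.55 pos [0.7534 0.0106 0.2941] xang 65.22 tilt [ 5.e-04 -1.e-04 -1.e+00] F [ 0.1 -0.   0.3] w 0.49086949340528463
shift norm [-0.002 -0.009  1.883] turn 0.009112359147430027
```

View pics/c3.png

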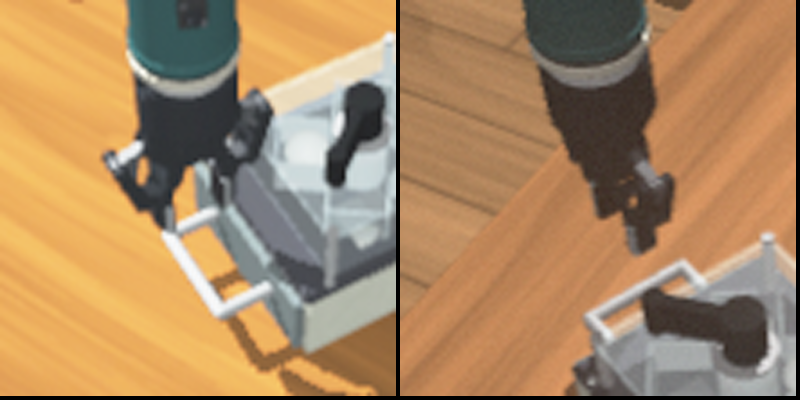

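The picture shows the fingers above the bar, straddling it, with the knuckles clear of the housing. Lower in two stages.

>>> {"name": "servo_tool", "arguments": {"rows": "42 0 0 0.3 0 0 0;42 0 0 0.3 0 0 0;42 0 0 0.3 0 0 0;42 0 0 0.3 0 0 0;42 0 0 0.2 0 0 0;42 0 0 0.1 0 0 0;42 0 0 0.1 0 0 0;42 0 0 0 0 0 0;42 0 0 0 0 0 0;42 0 0 0 0 0 0"}}

```text
clock: 13.9
ee_pos: [0.7535, 0.0106, 0.2142]
orientation: [0.0, 0.842, 0.539, 0.0]
wrist_force: [-1.4, -0.2, -0.3]
gripper_width: 0.495
gripper_force: 0.0
```

>>> {"name": "servo_tool", "arguments": {"rows": "42 0 0 0.1 0 0 0;42 0 0 0.1 0 0 0;42 0 0 0.05 0 0 0;0 0 0 0 0 0 0;0 0 0 0 0 0 0;0 0 0 0 0 0 0;0 0 0 0 0 0 0;0 0 0 0 0 0 0;0 0 0 0 0 0 0;0 0 0 0 0 0 0", "squeeze": 40}}

```text
clock: 15.15
ee_pos: [0.7534, 0.0105, 0.2012]
orientation: [0.0, 0.842, 0.539, 0.0]
wrist_force: [2.5, -1.1, -1.0]
gripper_width: 0.125
gripper_force: 39.0
```

Bar gripped (opening ≈11 mm). Pull slowly.

>>> {"name": "servo_tool", "arguments": {"rows": "0 0 0.1 0 0 0 0;0 0 0.15 0 0 0 0;0 0 0.2 0 0 0 0;0 0 0.2 0 0 0 0;0 0 0.2 0 0 0 0;0 0 0.2 0 0 0 0;0 0 0.2 0 0 0 0;0 0 0.2 0 0 0 0;0 0 0.15 0 0 0 0;0 0 0.1 0 0 0 0"}}

```text
clock: 16.4
ee_pos: [0.831, -0.0252, 0.2012]
orientation: [0.0, 0.842, 0.539, 0.0]
wrist_force: [-0.7, 1.9, 2.3]
gripper_width: 0.122
gripper_force: 39.3
```

>>> {"name": "servo_tool", "arguments": {"rows": "0 0 0.08 0 0 0 0;0 0 0.06 0 0 0 0;0 0 0.04 0 0 0 0;0 0 0.04 0 0 0 0;0 0 0.04 0 0 0 0;0 0 0 0 0 0 0;0 0 0 0 0 0 0;0 0 0 0 0 0 0;0 0 0 0 0 0 0;0 0 0 0 0 0 0"}}

```text
clock: 17.65
ee_pos: [0.8425, -0.0305, 0.2013]
orientation: [0.0, 0.842, 0.539, 0.0]
wrist_force: [1.8, 2.0, 0.1]
gripper_width: 0.126
gripper_force: 39.2
```

Run:
```python
from h import *
goto([.753,.0107,.2],65.17)
```

```text
clock 17.65 pos [ 0.8425 -0.0305  0.2013] xang 65.23 tilt [ 7.e-04 -2.e-04 -1.e+00] F [1.8 2.  0.1] w 0.12559933891258257
shift norm [-0.002 -1.971  0.024] turn 0.00923573417878032
```

>>> {"name": "servo_tool", "arguments": {"rows": "0 0 0.04 0 0 0 0;0 0 0.04 0 0 0 0;0 0 0.04 0 0 0 0;0 0 0 0 0 0 0;0 0 0 0 0 0 0;0 0 0 0 0 0 0;0 0 0 0 0 0 0;0 0 0 0 0 0 0;0 0 0 0 0 0 0;0 0 0 0 0 0 0"}}

```text
clock: 18.9
ee_pos: [0.8452, -0.0315, 0.2012]
orientation: [-0.003, 0.842, 0.539, -0.003]
wrist_force: [-9.6, 6.2, 8.9]
gripper_width: 0.123
gripper_force: 40.2
```

The stop has been reached (11 N pull after ~101 mm). Release and lift.

>>> {"name": "servo_tool", "arguments": {"rows": "0 0 -0.04 0 0 0 0;42 0 0 0 0 0 0;42 0 0 0 0 0 0;42 0 0 0 0 0 0;42 0 0 0 0 0 0;42 0 0 -0.3 0 0 0;42 0 0 -0.6 0 0 0;42 0 0 -0.9 0 0 0;42 0 0 -0.9 0 0 0;42 0 0 -0.9 0 0 0"}}

```text
clock: 20.15
ee_pos: [0.8458, -0.0321, 0.3842]
orientation: [0.001, 0.842, 0.539, 0.001]
wrist_force: [0.2, 0.3, -0.2]
gripper_width: 0.49
gripper_force: 0.0
```

Run:
```python
from h import *
goto(None)
p=[.596,.0834,2.7082];co,s=np.cos(p[2]),np.sin(p[2])
c=np.zeros((400,800,3),np.uint8)
for i,(n,r0,c0) in enumerate((("scene",165,185),("side",120,150))):
    m=eyes.grab_frame(n)[r0:r0+140,c0:c0+140]
    for l,z in(("tray_handle",.045),("capsule",.033),("lever_tip",.173),("horse",0),("wagon",0),("block",0)):
        for r in eyes.pinpoint(n,l)[:2]:
            X=at_z(n,r["pixel"],z);d=X[:2]-p[:2];print(n,l,r["score"],r["pixel"],X.round(3),"machine",np.round([co*d[0]+s*d[1],-s*d[0]+co*d[1]],3))
    m=cv2.resize(m,None,fx=2.85,fy=2.85,interpolation=cv2.INTER_CUBIC); c[:m.shape[0],400*i:400*i+m.shape[1]]=m
cv2.imwrite("pics/c4.png",c)
```

```text
clock 20.15 pos [ 0.8458 -0.0321  0.3842] xang 65.23 tilt [ 1.5e-03 -3.0e-04 -1.0e+00] F [ 0.2  0.3 -0.2] w 0.49017497431682966
scene tray_handle 0.84 [262.2, 198.3] [ 0.851 -0.026  0.045] machine [-0.278 -0.008]
scene capsule 0.42 [255.1, 248.9] [0.742 0.074 0.033] machine [-0.136 -0.053]
scene lever_tip 0.52 [211.7, 268.7] [0.67  0.091 0.173] machine [-0.064 -0.038]
scene horse 0.83 [299.3, 381.3] [0.632 0.452 0.   ] machine [ 0.122 -0.35 ]
scene horse 0.34 [249.3, 231.2] [0.737 0.004 0.   ] machine [-0.161  0.013]
scene block 0.95 [219.0, 358.9] [0.403 0.274 0.   ] machine [ 0.255 -0.092]
side tray_handle 0.83 [171.3, 187.6] [ 0.849 -0.033  0.045] machine [-0.279 -0.001]
side tray_handle 0.55 [196.9, 236.6] [ 0.663 -0.012  0.045] machine [-0.101  0.058]
side lever_tip 0.95 [192.6, 208.9] [0.674 0.093 0.173] machine [-0.067 -0.042]
side horse 0.77 [354.2, 150.6] [0.634 0.446 0.   ] machine [ 0.118 -0.345]
side wagon 0.59 [148.7, 332.8] [ 0.489 -0.378  0.   ] machine [-0.097  0.464]
side block 0.87 [333.7, 281.0] [0.389 0.27  0.   ] machine [ 0.266 -0.083]
```

View pics/c4.png

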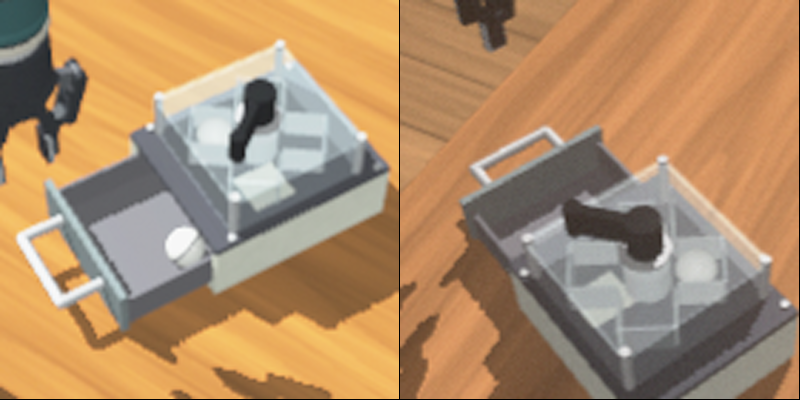

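The drawer is open with the capsule inside at scene crop (184,245), the knob is at rest and the gripper is clear. I'll wait for it to settle, check the capsule is still, and hand in.

>>> {"name": "servo_tool", "arguments": {"rows": "42 0 0 -0.3 0 0 0;42 0 0 0 0 0 0;42 0 0 0 0 0 0;42 0 0 0 0 0 0;42 0 0 0 0 0 0;42 0 0 0 0 0 0;42 0 0 0 0 0 0;42 0 0 0 0 0 0;42 0 0 0 0 0 0;42 0 0 0 0 0 0"}}

```text
clock: 22.1
ee_pos: [0.846, -0.0321, 0.3962]
orientation: [0.0, 0.842, 0.539, -0.0]
wrist_force: [0.2, 0.8, -0.3]
gripper_width: 0.491
gripper_force: 0.0
```

Run:
```python
from h import *
pts=[]
for _ in range(2):
    a=eyes.grab_frame("scene")[165:305,185:325]
    pts.append(a.astype(int))
    for r in eyes.pinpoint("scene","capsule")[:1]: print(r["pixel"],r["score"])
    for _ in range(4): eyes.grab_frame("scene")
r=pts[0][65:105,45:85]; q=pts[1][65:105,45:85]
m=np.abs(r-q).max(); print("maxdiff",m)
print(order.hand_in())
```

```text
[248.9, 250.2] 0.48
[253.4, 250.6] 0.56
maxdiff 2
the job is handed in; nothing more can be done
None
```

I handed the job in at about 22.6 s (no verdict came back): the knob went to its stop and sprang back, the capsule dropped into the shut drawer, and I then pulled the drawer about 101 mm to its stop and let go. The last pictures show the capsule at rest in the open drawer, and the other toys stand where they were within the networks' accuracy.

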